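# Square an oak blank in the jig corner with a push block and hold it down

### The job

With the wooden push block, keeping the robot itself off the board, nudge the oak board lying on the steel jig until it is flush against both aluminium fences in their corner. Then swing the hold-down arm down so that its pad rests on the board, and leave the board flush in the corner and the push block standing upright on the bench, off the jig. Leave the other things on the bench where they are.

Things in the scene. Friction and masses are not known exactly. Their poses are not given: they have to be found in the camera images.
- jig: Squaring jig fixed to the bench: dark steel plate 280 (x) x 340 (y) x 12 mm thick, origin at the centre of its underside on the bench, x away from the robot, y to the left (turned up to 0.25 rad). Two straight aluminium fences, 20 mm thick and 30 mm tall above the plate, stand on it at a right angle, one along its far side and one along its left side.
- jig_corner (a point): Inner corner of the two fences, on the plate's upper surface (jig x = +100, y = +130, z = +12 mm), axes as the jig's. The far fence's inner face lies at jig x = +100 mm (spanning y = -110 to +150), the left fence's at jig y = +130 mm (spanning x = -100 to +120).
- blank: The dark oak board to be squared: loose on the jig plate, 110 (x) x 150 (y) x 22 mm thick, 0.18 to 0.35 kg, origin at the centre of its underside. It starts clear of both fences, turned up to 0.22 rad from square. Its far (+x) edge belongs against the far fence, its left (+y) edge against the left fence.
- blank_corner (a point): The far left bottom corner of the oak board (board x = +55, y = +75, z = 0 mm); when the board is seated it coincides with jig_corner.
- push_block: Push block, pale wood, loose, 0.22 kg, standing upright on the bench right of the jig. Origin: centre of its underside. Square foot 70 x 70 x 26 mm tall with plain upright faces square to its x and y; on it a central upright grip 40 (x) x 28 (y) mm, flat-sided from 26 to 115 mm height, rounded top at 129 mm.
- hold_down (a joint): Angle of the hold-down arm: 0 with its pad resting on top of the 22 mm board (arm level), positive when raised. It starts raised at 0.65 to 0.95 rad, tilted up over the plate, and its stiff pivot (about 0.08 N m of friction) keeps it where it is left; without a board beneath it can sink to -0.15.
- hold_down_pivot (a point): Pivot of the hold-down arm, above the far fence (jig x = +115, y = +75, z = +48 mm). The arm turns about the jig's y axis: a steel bar 20 mm wide, 8 mm thick, centred on the pivot height when level, reaching 83 mm from the pivot towards the jig's -x. It can be pushed down from above anywhere along the bar.
- hold_down_end (a point): Top of the round steel disc (24 mm diameter) at the free end of the arm, 75 mm from the pivot along the arm and 7 mm above the bar's centre line; a rubber pad 18 mm in diameter is beneath it, ending 14 mm below the bar's centre line.
- offcut_low: Bystander, not to be disturbed: weathered oak offcut 190 x 120 x 30 mm lying on the bench at the right, a second offcut on it. Origin at its underside.
- offcut_top: Bystander, not to be disturbed: oak offcut 170 x 110 x 30 mm lying on offcut_low. Origin at its underside.
- offcut_left: Bystander, not to be disturbed: oak offcut 200 x 80 x 25 mm lying on the bench to the left of the jig. Origin at its underside.
- glue: Bystander, not to be disturbed: upright white glue bottle, 60 mm diameter, 170 mm tall. Origin at its underside.
- bench_brush: Bystander, not to be disturbed: brush 200 mm long lying on the bench at the near right. Origin at the underside (the brush: near its middle).
- screw_jar: Bystander, not to be disturbed: glass jar with steel lid, 68 mm diameter, 80 mm tall, at the right. Origin at its underside.
- try_square: Bystander, not to be disturbed: try square lying at the near left: wooden stock 120 x 24 x 18 mm with a 160 mm steel blade. Origin at its underside.
There are look-alikes about, which are no part of the job. Several things look just like the push_block: the one meant starts nearest to the robot's base.

How it is judged:
By the outcome, as a careful person would: the job done as asked, in the order asked, and still so for the second after the job is handed in, with the robot touching nothing.
It also fails if it takes over 72 s, if anything falls off the work surface, if the arm or the gripper's body presses on something with over 40 N, if the wrist force passes 120 N, or if a joint passes its speed limit or range.

### The arm

A 6-joint arm with a two-finger parallel gripper is mounted at the origin on the work surface. World frame = base frame: x ahead of the robot, y to its left, z up, the work surface at z = 0. Lengths are in m, angles in rad, forces in N, time in s.
With the tool pointing down it reaches from about 0.375 to 0.9 m from the base axis. Payload 3.1 kg.
Tool frame: the origin (TCP) lies at the centre of the arm's flange, where the gripper is bolted on; the fingertips stand 182 mm ahead of it and the grasp point (between the pads) lies 164 mm ahead of it; z points along the fingers, y is the line along which they close (so a half turn about z gives the same grasp; the last joint's range is limited). The gripper opens to 87 mm and grips with 3 to 60 N. Pads are 19 mm wide; open, the fingers measure 117 mm over their backs; the gripper's body (75 mm by 190 mm) begins 51 mm behind the grasp point.
Start: joints at [-1.468, 0.527, 1.433, -0, 1.181, -0.178], TCP at [0.173, -0.6, 0.405] pointing down, gripper open.
Joint ranges: [-3.08, 3.08], [-0.75, 2.2], [0.22, 2.44], [-1.43, 4.57], [0, 2.65], [-2.85, 2.85]. Speed limits (rad/s): [2.79, 2.79, 3.14, 3.14, 3.14, 3.14].

### API

Orientations are given as a unit quaternion [x, y, z, w].
In Python, from rig import * gives the robot as it stands.
- The arm moves only by the tool move_arm, never from a script. Its argument "commands" is a list that holds one entry, the list of rows, each a list of 6 numbers: the shift along the tool's x, y, z in units of 40 mm (1.0 is 40 mm), then the turn, a rotation vector about the tool's x, y, z in rad. A call has 1 to 12 rows; each row is the pose to reach, as a shift and turn from the pose commanded when the call began, along the tool's axes at that moment; what a row does not reach only later rows make up. A row lasts 1/8 s, in which the tool goes at most 62.5 mm and 10.7 degrees, less where a joint would pass 70% of its speed; a pose out of reach is approached as far as the arm can. A call with a gripper value outside its range is refused whole. "claw" is the closure, from -1 (fully open) to 1 (shut), so that 0 is half open, set as the call begins (left out, the last holds). The fingers move at their own pace and stop on an object; "squeeze" is the grip in N (left out, the last holds). Time passes only in rows, so rows that repeat a pose let the fingers close. It gives the time, the measured TCP pose, the force, the opening and the grip force at its end, in the units of the state.
- get_obs(): the state, without advancing time (a new reading comes with each control period).
- camera(name): name is "scene" or "side" or "wrist"; returns a dict with "pixels" (480x640x3 uint8, blue, green, red), "range_z" (480x640 float32, m along the optical axis (not along the pixel's ray), 0 where there is no reading), "camera_matrix" (3x3 intrinsics, pixels), "extrinsics" (4x4, takes a point from world to camera coordinates). Camera axes: x right, y up, looking along -z (the intrinsics and any distortion apply to the point x, -y, -z); pixel columns grow to the right and rows downward; lengths in m; the calibration is good to about 2 mm. The wrist camera is an equidistant fisheye: a pixel r from the principal point sees the ray r / f radians off the axis. A picture is of the moment at which its call begins.
- hand_in(): hands the job in; it is judged then, once.
The state is a dict: "time": time; "q": joint angles; "joint_velocities": joint speeds; "joint_torque": joint torques, N m; "position": TCP position; "tool_rot": TCP orientation; "ft_force": force on the tool from outside, world axes, zero at the start; "moment": the same for the moment, N m; "grip_width": finger opening in m; "grip_force": force on a finger pad.
Only numpy, scipy, OpenCV 4.12 (cv2) and the standard library are available. Lean on these libraries where they do the work, as an engineer would, in place of code of your own. Each camera call takes 0.05 s, during which the arm holds its last target. There are 200 camera calls.

## Working session

There is one attempt and no reset: what is moved stays moved. The work goes in short steps, Python scripts to look and compute and a tool call to move; the robot and the scene stay as the last step left them, time stands still between calls to the robot, and variables do not carry over. Pictures are saved under pics/ and viewed, at most 10 in all, crops included, and the job is handed in when it is done.

Besides the shell and the picture viewer there is one more tool, called as a command line: name --argument value ..., lists and objects as JSON in quotes. move_arm: Moves the arm, as the interface text tells. Its arguments: {"type":"object","properties":{"commands":{"type":"array","items":{"type":"array","items":{"type":"array","items":{"type":"number"}}}},"claw":{"type":"number"},"squeeze":{"type":"number"}},"required":["commands"]}

```bash
mkdir -p pics; ls
python3 - <<'E'
from rig import *
import cv2,numpy as np,pickle
d={}
for n in ["scene","side"]:
    c=camera(n); cv2.imwrite(f"pics/{n}0.png",c["pixels"]); d[n]=c
    print(n,c["camera_matrix"],c["extrinsics"],c.keys())
pickle.dump(d,open("c0.pkl","wb"))
print(get_obs())
E
```

```text
pics
scene [[485.27054026   0.         309.18633051]
 [  0.         485.27054026 232.07343126]
 [  0.           0.           1.        ]] [[ 0.39041001  0.92053999  0.01364402 -0.12355132]
 [-0.74948023  0.30918535  0.58539201  0.36511512]
 [ 0.53465822 -0.23876883  0.81063557 -1.63367448]
 [ 0.          0.          0.          1.        ]] dict_keys(['pixels', 'range_z', 'camera_matrix', 'extrinsics'])
side [[590.57862773   0.         326.83790768]
 [  0.         590.57862773 240.36495487]
 [  0.           0.           1.        ]] [[ 0.97877687 -0.20389229 -0.0205858  -0.50936831]
 [ 0.12615036  0.52030431  0.84461205 -0.06916559]
 [-0.16149901 -0.82928364  0.53498291 -1.69619901]
 [ 0.          0.          0.          1.        ]] dict_keys(['pixels', 'range_z', 'camera_matrix', 'extrinsics'])
{'time': 0.1, 'q': array([-1.46853853e+00,  5.28412072e-01,  1.43376049e+00,  9.60511513e-06,
        1.18138230e+00, -1.78509446e-01]), 'joint_velocities': array([ 0.00063419, -0.00334174, -0.00421663, -0.00122604,  0.0018867 ,
        0.00222278]), 'joint_torque': array([-3.04892239e-05, -4.40985632e+01, -1.77151537e+01,  6.34804065e-02,
        5.34531777e-02, -4.30133753e-05]), 'position': array([ 0.17317602, -0.60022032,  0.4038496 ]), 'tool_rot': array([ 9.90162171e-01,  1.39921093e-01,  4.18342764e-05, -9.80220625e-04]), 'ft_force': array([ 0.07289167, -0.8610928 , -0.5698386 ]), 'moment': array([-0.05127084,  0.00074596, -0.0076154 ]), 'grip_force': 0.0, 'grip_width': 0.08669033649523442}
```

View pics/scene0.png

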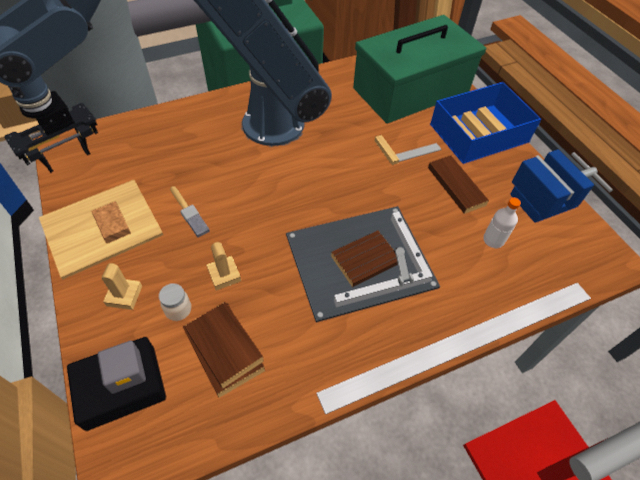

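View pics/side0.png

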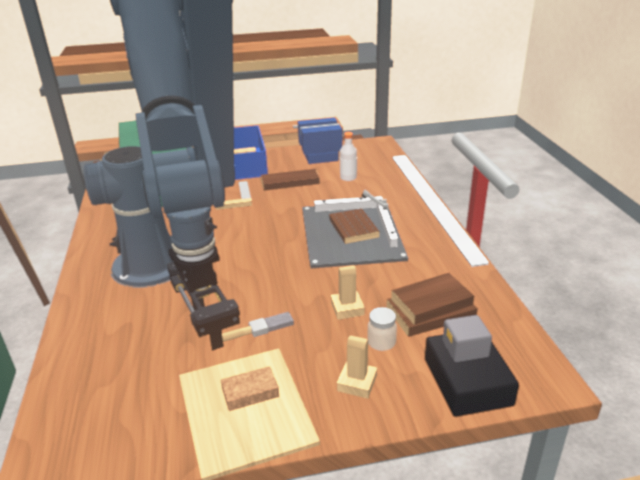

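The scene view shows the jig at about (362,262), with the board at (365,257) and the hold-down arm at (404,265). The nearer push block is at (223,268) and its look-alike at (120,290). The jar is at (175,302) and the offcut stack at (223,345). Next I'll build metric measurements.

```bash
cat > h.py <<'E'
import numpy as np,cv2,pickle
def pts(c):
    K=c["camera_matrix"];d=c["range_z"].astype(float);T=c["extrinsics"]
    v,u=np.mgrid[:480,:640]
    P=np.stack([(u-K[0,2])/K[0,0]*d,-(v-K[1,2])/K[1,1]*d,-d],-1)
    W=(P-T[:3,3])@T[:3,:3]
    W[d<=0]=np.nan
    return W
def proj(c,p):
    T=c["extrinsics"];q=T[:3,:3]@np.asarray(p)+T[:3,3];K=c["camera_matrix"]
    return K[0,0]*q[0]/-q[2]+K[0,2],K[1,1]*-q[1]/-q[2]+K[1,2]
def rect(W,m):
    r=cv2.minAreaRect(W[m][:,:2].astype(np.float32)*1000); return r,m.sum()
E
python3 - <<'E'
from h import *
d=pickle.load(open("c0.pkl","rb"))
rows=[]
for n in d:
    c=d[n];W=pts(c)
    print(n,"centre pts",[np.round(W[v,u],3) for u,v in ([(223,278),(218,245),(362,215),(350,245),(404,265),(120,298),(175,290),(223,345)] if n=="scene" else [(345,310),(347,270),(350,225),(390,225),(378,330),(315,235)])])
    # bench level
    b=W[np.abs(W[...,2])<.02]; print("bench z med",np.median(b[:,2]))
# top view, 1 mm/px, height + colour from both
x0,y0=.3,-.45
for n in d:
    c=d[n];W=pts(c);im=np.zeros((550,750,3),np.uint8)
    ok=np.isfinite(W[...,2])
    o=np.argsort(W[...,2][ok]);P=W[ok][o];C=c["pixels"][ok][o]
    for p,k in zip(P,C):
        r=int((.85-p[0])*1000);q=int((.3-p[1])*1000)
        if 0<=r<550 and 0<=q<750: im[max(r-1,0):r+2,max(q-1,0):q+2]=k
    cv2.imwrite(f"pics/top_{n}.png",im)
E
```

```text
scene centre pts [array([ 0.529, -0.332,  0.026]), array([ 0.497, -0.321,  0.128]), array([0.473, 0.098, 0.014]), array([0.565, 0.013, 0.033]), array([0.697, 0.097, 0.075]), array([ 0.484, -0.586,  0.023]), array([ 0.549, -0.451,  0.079]), array([ 0.719, -0.386,  0.059])]
bench z med -0.00018906937732118492
side centre pts [array([ 0.492, -0.36 ,  0.026]), array([ 0.504, -0.332,  0.126]), array([0.596, 0.017, 0.037]), array([ 0.709, -0.025,  0.045]), array([ 0.541, -0.482,  0.055]), array([0.49 , 0.027, 0.012])]
bench z med 0.0011883528508507496
```

View pics/top_scene.png

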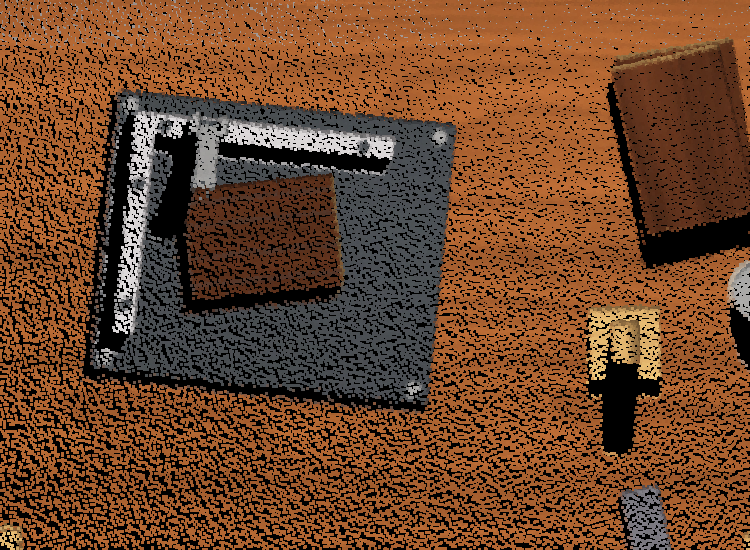

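```bash
cat >> h.py <<'E'
def fit(c,lo,hi,xr,yr,W=None,erode=False):
    W=pts(c); 
    m=(W[...,2]>lo)&(W[...,2]<hi)&(W[...,0]>xr[0])&(W[...,0]<xr[1])&(W[...,1]>yr[0])&(W[...,1]<yr[1])
    n,l,s,_=cv2.connectedComponentsWithStats(m.astype(np.uint8),connectivity=8)
    return W[l==1+np.argmax(s[1:,4])]
def show(name,P):
    r=cv2.minAreaRect(P[:,:2].astype(np.float32)*1000)
    print(name,len(P),"c",np.round(r[0],1),"size",np.round(r[1],1),"ang",round(r[2],2),"z",np.round(np.median(P[:,2])*1000,1))
    return r
E
python3 - <<'E'
from h import *
d=pickle.load(open("c0.pkl","rb"))
for n in d:
    c=d[n]
    show(n+" plate",fit(c,.007,.2,(.4,.8),(-.2,.25)))
    show(n+" board",fit(c,.027,.038,(.5,.69),(-.06,.122)))
    show(n+" fences",fit(c,.038,.046,(.45,.8),(-.15,.22)))
    show(n+" foot",fit(c,.018,.032,(.43,.58),(-.43,-.25)))
    show(n+" grip",fit(c,.06,.14,(.4,.58),(-.41,-.25)))
    show(n+" offL",fit(c,.05,.08,(.55,.85),(-.55,-.25)))
    show(n+" offL low",fit(c,.01,.08,(.55,.85),(-.55,-.25)))
    show(n+" jar",fit(c,.06,.1,(.45,.62),(-.55,-.4)))
    P=pts(c);m=(P[...,2]>.055)&(P[...,0]>.6)&(P[...,0]<.8)&(P[...,1]>0)&(P[...,1]<.2)
    print(np.round(P[m][::max(1,m.sum()//12)],3).tolist())
E
```

```text
scene plate 10952 c [603.4  28.1] size [341.8 285.3] ang 84.14 z 13.5
scene board 1967 c [612.3  37.8] size [113.8 153.6] ang 6.42 z 33.3
scene fences 563 c [630.3 165. ] size [ 50.3 224.6] ang 75.7 z 41.5
scene foot 461 c [ 507.2 -324.5] size [71.6 70.3] ang 0.47 z 24.9
scene grip 326 c [ 507.8 -324.9] size [41.8 27.9] ang 0.96 z 116.9
scene offL 3438 c [ 709.2 -383. ] size [173.  110.6] ang 12.93 z 59.2
scene offL low 4267 c [ 705.9 -385.9] size [194.9 124. ] ang 9.0 z 58.6
scene jar 509 c [ 557.6 -461.8] size [59.7 58.4] ang 2.06 z 78.8
[[0.652, 0.099, 0.089], [0.66, 0.088, 0.094], [0.671, 0.097, 0.094], [0.677, 0.091, 0.092], [0.684, 0.091, 0.088], [0.688, 0.087, 0.082], [0.694, 0.084, 0.08], [0.698, 0.083, 0.072], [0.705, 0.083, 0.068], [0.716, 0.11, 0.058], [0.715, 0.078, 0.061], [0.717, 0.075, 0.058], [0.729, 0.073, 0.063]]
side plate 5885 c [603.7  30.1] size [362.2 285.8] ang 84.18 z 15.0
side board 916 c [610.   34.5] size [113.8 163.7] ang 6.13 z 34.5
side fences 204 c [709.7   4.3] size [205.7  24.5] ang 83.73 z 42.3
side foot 392 c [ 504.3 -327.9] size [71.4 78.8] ang 1.21 z 26.3
side grip 479 c [ 503.4 -331.9] size [31.4 40.7] ang 87.8 z 100.9
side offL 2164 c [ 706.  -386.1] size [175.8 118.8] ang 12.99 z 60.9
side offL low 3848 c [ 664.4 -400.4] size [270.9 141. ] ang 14.48 z 58.3
side jar 491 c [ 554.7 -464.6] size [63.3 58.1] ang 63.21 z 79.8
[[0.662, 0.103, 0.105], [0.655, 0.09, 0.102], [0.67, 0.085, 0.099], [0.651, 0.097, 0.088], [0.655, 0.09, 0.088], [0.659, 0.093, 0.082], [0.691, 0.088, 0.077], [0.705, 0.093, 0.069], [0.703, 0.086, 0.069], [0.709, 0.084, 0.066], [0.72, 0.086, 0.06], [0.713, 0.075, 0.06], [0.715, 0.069, 0.056]]
```

The scene camera gives these values:

| Item | Position (mm) | Yaw |
|---|---|---|
| Jig | centre (603.5, 28.5) | −0.102 |
| Board | centre (612, 38) | +0.112 |
| Push block | (507, −325) | ≈ 0.01 |

I'll move above the push block first.

```bash
cat >> h.py <<'E'
from scipy.spatial.transform import Rotation as R
JC=np.array([603.5,28.5]);JY=-0.102
def j2w(x,y): c,s=np.cos(JY),np.sin(JY); return JC+np.array([c*x-s*y,s*x+c*y])
def w2j(p): c,s=np.cos(JY),np.sin(JY); d=np.array(p)-JC; return np.array([c*d[0]+s*d[1],-s*d[0]+c*d[1]])
def go(o,xy,z,yaw):
    "tool-axis command (units, rad) to bring TCP to xy mm, z mm, tool-x yaw"
    Rc=R.from_quat(o["tool_rot"]); t=np.array([xy[0],xy[1],z])/1000
    Rt=R.from_euler("z",yaw)*R.from_euler("x",np.pi)
    print(np.round(Rc.inv().apply(t-o["position"])/.04,3),np.round((Rc.inv()*Rt).as_rotvec(),3),"now",np.round(o["position"]*1000,1),"jig",np.round(w2j(o["position"][:2]*1000),1),"F",np.round(o["ft_force"],1),"t",round(o["time"],2),"w",round(o["grip_width"],4))
E
python3 - <<'E'
from rig import *
from h import *
go(get_obs(),(507,-325),340,.01)
E
```

```text
[ 9.925 -4.296  1.608] [-0.002 -0.     0.271] now [ 173.2 -600.2  403.8] jig [-364.1 -669.3] F [ 0.1 -0.9 -0.6] t 0.1 w 0.0867
```

move_arm --commands '[[[0.6, -0.26, 0, 0, 0, 0], [1.8, -0.78, 0, 0, 0, 0.05], [3.1, -1.34, 0, 0, 0, 0.1], [4.4, -1.9, 0, 0, 0, 0.15], [5.7, -2.47, 0.3, 0, 0, 0.2], [7, -3.03, 0.6, 0, 0, 0.24], [8.2, -3.55, 1.0, 0, 0, 0.271], [9.1, -3.94, 1.3, 0, 0, 0.271], [9.7, -4.2, 1.5, 0, 0, 0.271], [9.925, -4.296, 1.6, 0, 0, 0.271], [9.925, -4.296, 1.6, 0, 0, 0.271], [9.925, -4.296, 1.6, 0, 0, 0.271]]]' --claw -1 --squeeze 40

```text
time: 1.6
position: [0.5065, -0.3259, 0.3412]
tool_rot: [1.0, 0.004, 0.0, 0.0]
ft_force: [-0.9, -0.4, -0.6]
grip_width: 0.0872
grip_force: 0.0
```

Run:
```python
from rig import *
from h import *
go(get_obs(),(507,-325),259,.01)
c=camera("scene");show("foot",fit(c,.018,.032,(.43,.58),(-.43,-.25)))
cv2.imwrite("pics/a.png",np.hstack([c["pixels"][120:360,60:380],camera("wrist")["pixels"][::2,::2]]))
```

```text
[ 0.012 -0.023  2.054] [ 0.001 -0.    -0.001] now [ 506.5 -325.9  341.2] jig [ -60.4 -362.4] F [-0.9 -0.4 -0.6] t 1.6 w 0.0872
foot 464 c [ 507.2 -324.7] size [74.5 69.8] ang 1.23 z 25.1
```

View pics/a.png

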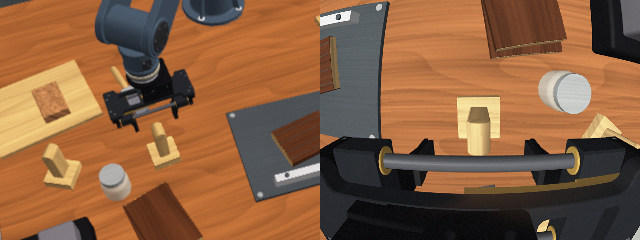

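The gripper is directly over the block: in the wrist view the block at (479,130) is centred between the fingers. I'll descend and grip.

move_arm --commands '[[[0, 0, 0.6, 0, 0, 0], [0, -0.02, 1.4, 0, 0, 0], [0, -0.02, 1.9, 0, 0, 0], [0, -0.02, 2.05, 0, 0, 0], [0, -0.02, 2.05, 0, 0, 0]]]'

```text
time: 2.33
position: [0.5068, -0.3252, 0.259]
tool_rot: [1.0, 0.004, 0.0, 0.0]
ft_force: [1.4, -0.5, 1.2]
grip_width: 0.0873
grip_force: 0.0
```

move_arm --commands '[[[0, 0, 0, 0, 0, 0], [0, 0, 0, 0, 0, 0], [0, 0, 0, 0, 0, 0], [0, 0, 0, 0, 0, 0], [0, 0, 0, 0, 0, 0], [0, 0, 0, 0, 0, 0]]]' --claw 1 --squeeze 40

```text
time: 3.08
position: [0.5071, -0.3245, 0.2587]
tool_rot: [1.0, 0.005, -0.0, -0.0]
ft_force: [-1.0, 0.1, 0.5]
grip_width: 0.0351
grip_force: 0.0
```

Run:
```python
from rig import *
from h import *
o=get_obs();print(o["grip_force"])
go(o,(507,-325),320,-.102)
go(o,j2w(-125,14),320,JY); go(o,j2w(-125,14),274,JY)
```

```text
0.0
[-0.002  0.012 -1.532] [0.    0.    0.112] now [ 507.1 -324.5  258.7] jig [ -60. -361.] F [-1.   0.1  0.5] t 3.08 w 0.0351
[-0.569 -9.498 -1.532] [0.    0.    0.112] now [ 507.1 -324.5  258.7] jig [ -60. -361.] F [-1.   0.1  0.5] t 3.08 w 0.0351
[-0.568 -9.498 -0.382] [0.    0.    0.112] now [ 507.1 -324.5  258.7] jig [ -60. -361.] F [-1.   0.1  0.5] t 3.08 w 0.0351
```

move_arm --commands '[[[0, 0, 0, 0, 0, 0], [0, 0, 0, 0, 0, 0], [0, 0, 0, 0, 0, 0]]]'

```text
time: 3.45
position: [0.507, -0.3246, 0.2586]
tool_rot: [1.0, 0.005, -0.0, -0.0]
ft_force: [-0.5, -0.6, -1.5]
grip_width: 0.028
grip_force: 39.8
```

Run:
```python
from rig import *
from h import *
o=get_obs();print(o["grip_force"])
go(o,(507,-325),310,-.102)
go(o,j2w(-125,14),310,JY); go(o,j2w(-125,14),274,JY)
```

```text
39.849047794041326
[-1.000e-03  1.000e-02 -1.285e+00] [-0.     0.     0.112] now [ 507.  -324.6  258.6] jig [ -60.  -361.1] F [-0.5 -0.6 -1.5] t 3.45 w 0.028
[-0.569 -9.5   -1.284] [-0.     0.     0.112] now [ 507.  -324.6  258.6] jig [ -60.  -361.1] F [-0.5 -0.6 -1.5] t 3.45 w 0.028
[-0.569 -9.499 -0.384] [-0.     0.     0.112] now [ 507.  -324.6  258.6] jig [ -60.  -361.1] F [-0.5 -0.6 -1.5] t 3.45 w 0.028
```

move_arm --commands '[[[0, 0, -0.7, 0, 0, 0], [0, -0.5, -1.3, 0, 0, 0.02], [-0.1, -1.5, -1.3, 0, 0, 0.05], [-0.2, -2.8, -1.3, 0, 0, 0.08], [-0.28, -4.2, -1.3, 0, 0, 0.112], [-0.35, -5.6, -1.3, 0, 0, 0.112], [-0.45, -7, -1.3, 0, 0, 0.112], [-0.52, -8.2, -1.3, 0, 0, 0.112], [-0.57, -9.1, -1.3, 0, 0, 0.112], [-0.57, -9.5, -1.1, 0, 0, 0.112], [-0.57, -9.5, -0.5, 0, 0, 0.112], [-0.57, -9.5, -0.4, 0, 0, 0.112]]]'

```text
time: 4.95
position: [0.4801, 0.055, 0.2733]
tool_rot: [0.999, -0.051, -0.002, -0.0]
ft_force: [-0.8, -0.4, -2.0]
grip_width: 0.0278
grip_force: 39.8
```

Run:
```python
from rig import *
from h import *
o=get_obs()
go(o,j2w(-105,14),274,JY); go(o,j2w(-50,14),274,JY)
c=camera("scene");show("foot",fit(c,.022,.048,(.42,.55),(-.02,.14)));show("board",fit(c,.027,.038,(.5,.69),(-.06,.122)))
cv2.imwrite("pics/b.png",np.hstack([c["pixels"][180:340,260:480],camera("side")["pixels"][150:310,240:460]]))
```

```text
[ 0.511 -0.005 -0.019] [ 0.     0.004 -0.   ] now [480.1  55.  273.3] jig [-125.5   13.8] F [-0.8 -0.4 -2. ] t 4.95 w 0.0278
[ 1.886 -0.006 -0.024] [ 0.     0.004 -0.   ] now [480.1  55.  273.3] jig [-125.5   13.8] F [-0.8 -0.4 -2. ] t 4.95 w 0.0278
foot 432 c [480.4  54.9] size [72.6 72.4] ang 84.04 z 39.2
board 1972 c [612.6  37.6] size [113.2 153.4] ang 6.45 z 33.2
```

View pics/b.png

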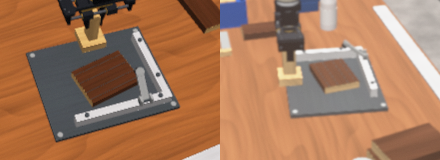

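The block is held just above the plate, nearer the robot than the board and square to the jig. I'll start the +x push.

move_arm --commands '[[[0.25, 0, 0, 0, 0, 0], [0.5, 0, 0, 0, 0, 0], [0.65, 0, 0, 0, 0, 0], [0.8, 0, 0, 0, 0, 0], [0.95, 0, 0, 0, 0, 0], [1.1, 0, 0, 0, 0, 0], [1.25, 0, 0, 0, 0, 0], [1.4, 0, 0, 0, 0, 0], [1.5, 0, 0, 0, 0, 0], [1.6, 0, 0, 0, 0, 0], [1.7, 0, 0, 0, 0, 0], [1.7, 0, 0, 0, 0, 0]]]'

```text
time: 6.55
position: [0.5489, 0.0481, 0.2749]
tool_rot: [0.999, -0.051, 0.001, 0.0]
ft_force: [0.9, -0.5, -2.7]
grip_width: 0.0277
grip_force: 39.8
```

Run:
```python
from rig import *
from h import *
o=get_obs()
go(o,j2w(-45,14),274,JY)
c=camera("scene")
for lo in (.027,):
    P=fit(c,lo,.036,(.5,.75),(-.08,.16));r=show("board",P);print(w2j(r[0]))
```

```text
[ 0.284 -0.002  0.022] [ 0.    -0.002 -0.   ] now [548.9  48.1 274.9] jig [-56.3  13.9] F [ 0.9 -0.5 -2.7] t 6.55 w 0.0277
board 1945 c [603.4  27.7] size [152.7 182.3] ang 85.25 z 33.0
[-0.05485213 -0.81759682]
```

move_arm --commands '[[[0.08, 0, 0, 0, 0, 0], [0.14, 0, 0, 0, 0, 0], [0.18, 0, 0, 0, 0, 0], [0.22, 0, 0, 0, 0, 0], [0.25, 0, 0, 0, 0, 0], [0.27, 0, 0, 0, 0, 0]]]'

```text
time: 7.35
position: [0.5591, 0.0471, 0.2747]
tool_rot: [0.999, -0.051, 0.0, 0.0]
ft_force: [-2.0, -0.1, -2.6]
grip_width: 0.0277
grip_force: 39.8
```

Run:
```python
from rig import *
from h import *
o=get_obs()
go(o,j2w(-45,14),274,JY)
c=camera("scene")
P=fit(c,.027,.038,(.585,.75),(-.08,.16));r=show("board",P);print(w2j(r[0]))
cv2.imwrite("pics/c.png",cv2.resize(c["pixels"][190:330,270:460],None,fx=3,fy=3))
```

```text
[ 0.028 -0.     0.017] [ 0. -0. -0.] now [559.1  47.1 274.7] jig [-46.1  14. ] F [-2.  -0.1 -2.6] t 7.35 w 0.0277
board 2015 c [644.6  23.6] size [152.1 116.5] ang 83.99 z 33.3
[41.36547445 -0.68479699]
```

View pics/c.png

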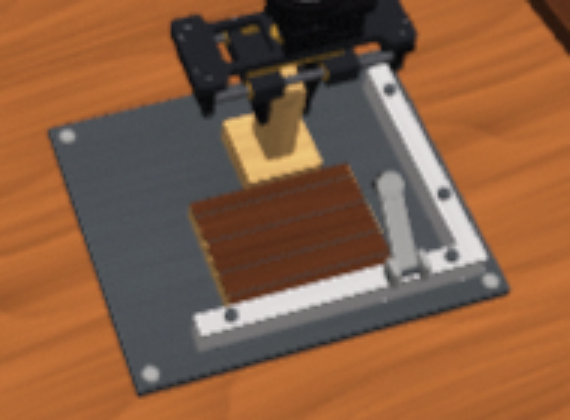

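The board now lies square to the jig and almost against the far fence. I'll push a little further until the force rises.

move_arm --commands '[[[0.03, 0, 0, 0, 0, 0], [0.06, 0, 0, 0, 0, 0], [0.09, 0, 0, 0, 0, 0], [0.09, 0, 0, 0, 0, 0]]]'

```text
time: 7.9
position: [0.5611, 0.047, 0.2745]
tool_rot: [0.999, -0.051, -0.003, -0.0]
ft_force: [-5.6, -0.2, 1.2]
grip_width: 0.0277
grip_force: 39.8
```

Run:
```python
from rig import *
from h import *
o=get_obs()
go(o,j2w(-45,14),274,JY)
```

```text
[-0.024  0.003  0.013] [-0.     0.005 -0.   ] now [561.1  47.  274.5] jig [-44.   14.1] F [-5.6 -0.2  1.2] t 7.9 w 0.0277
```

move_arm --commands '[[[-0.25, 0, 0, 0, 0, 0], [-0.6, 0, -0.1, 0, 0, 0], [-0.6, 0.8, -0.2, 0, 0, 0], [-0.6, 2.0, -0.2, 0, 0, 0], [-0.5, 3.1, -0.2, 0, 0, 0], [0, 3.5, -0.2, 0, 0, 0], [1.0, 3.5, -0.2, 0, 0, 0], [1.8, 3.5, -0.1, 0, 0, 0], [2.25, 3.5, 0, 0, 0, 0], [2.25, 3.5, 0, 0, 0, 0]]]'

```text
time: 9.15
position: [0.6384, -0.1018, 0.2748]
tool_rot: [0.999, -0.051, 0.001, 0.0]
ft_force: [-0.0, -0.0, -2.5]
grip_width: 0.0283
grip_force: 39.9
```

Run:
```python
from rig import *
from h import *
o=get_obs()
go(o,j2w(47,-55),274,JY)
c=camera("scene")
P=fit(c,.027,.037,(.585,.75),(-.062,.16));r=show("board",P);print(w2j(r[0]))
show("foot",fit(c,.02,.048,(.58,.7),(-.16,-.06)))
```

```text
[-0.024 -1.777  0.018] [ 0.    -0.002  0.   ] now [ 638.4 -101.8  274.8] jig [  48.  -126.1] F [-0.  -0.  -2.5] t 9.15 w 0.0283
board 1751 c [645.6  23.1] size [152.  109.4] ang 84.97 z 33.3
[42.42337657 -1.12032676]
foot 527 c [ 638.9 -101.2] size [71.2 72.8] ang 84.41 z 40.8
```

move_arm --commands '[[[0, -0.2, 0, 0, 0, 0], [0, -0.35, 0, 0, 0, 0], [0, -0.5, 0, 0, 0, 0], [0, -0.65, 0, 0, 0, 0], [0, -0.8, 0, 0, 0, 0], [0, -0.95, 0, 0, 0, 0], [0, -1.1, 0, 0, 0, 0], [0, -1.25, 0, 0, 0, 0], [0, -1.4, 0, 0, 0, 0], [0, -1.5, 0, 0, 0, 0], [0, -1.6, 0, 0, 0, 0], [0, -1.65, 0, 0, 0, 0]]]'

```text
time: 10.7
position: [0.6447, -0.0357, 0.2748]
tool_rot: [0.999, -0.051, 0.0, -0.0]
ft_force: [-1.7, -3.5, -0.5]
grip_width: 0.0275
grip_force: 39.9
```

move_arm --commands '[[[0, -0.04, 0, 0, 0, 0], [0, -0.08, 0, 0, 0, 0], [0, -0.11, 0, 0, 0, 0], [0, -0.13, 0, 0, 0, 0], [0, -0.13, 0, 0, 0, 0]]]'

```text
time: 11.32
position: [0.6451, -0.032, 0.275]
tool_rot: [0.999, -0.051, 0.0, 0.001]
ft_force: [-2.7, -5.9, -0.7]
grip_width: 0.0277
grip_force: 39.9
```

Run:
```python
from rig import *
from h import *
o=get_obs()
go(o,j2w(47,-55),274,JY)
c=camera("scene")
P=fit(c,.027,.037,(.585,.75),(-.03,.16));r=show("board",P);print(w2j(r[0]))
cv2.imwrite("pics/d.png",cv2.resize(c["pixels"][190:330,270:460],None,fx=3,fy=3))
```

```text
[-0.014 -0.023  0.024] [ 0.003 -0.001  0.   ] now [645.1 -32.  275. ] jig [ 47.6 -55.9] F [-2.7 -5.9 -0.7] t 11.32 w 0.0277
board 1393 c [645.4  65.6] size [179.9 123.7] ang 83.81 z 33.2
[37.86132533 41.13487836]
```

View pics/d.png

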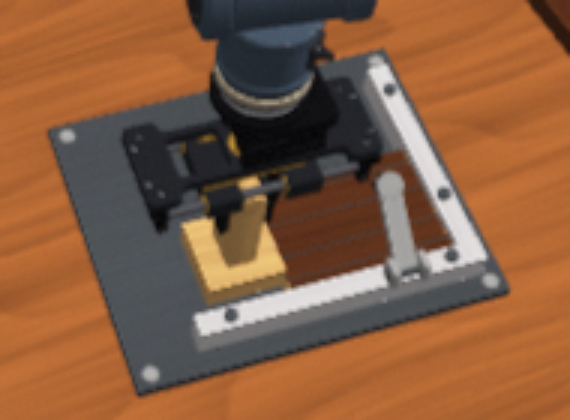

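The block is tight against the board, and the board is at or almost at the left fence. I'll keep pushing until the force rises clearly.

move_arm --commands '[[[0, -0.03, 0, 0, 0, 0], [0, -0.06, 0, 0, 0, 0], [0, -0.06, 0, 0, 0, 0]]]'

```text
time: 11.75
position: [0.6453, -0.031, 0.2752]
tool_rot: [0.999, -0.05, 0.0, 0.003]
ft_force: [-3.5, -10.1, 0.8]
grip_width: 0.0275
grip_force: 39.9
```

move_arm --commands '[[[0, -0.03, 0, 0, 0, 0], [0, -0.06, 0, 0, 0, 0], [0, -0.06, 0, 0, 0, 0]]]'

```text
time: 12.12
position: [0.6454, -0.0299, 0.2753]
tool_rot: [0.999, -0.05, -0.0, 0.005]
ft_force: [-3.6, -15.0, -0.4]
grip_width: 0.028
grip_force: 40.0
```

Run:
```python
from rig import *
from h import *
o=get_obs()
go(o,j2w(47,-55),274,JY)
```

```text
[-0.017  0.029  0.033] [ 0.01  -0.     0.002] now [645.4 -29.9 275.3] jig [ 47.7 -53.8] F [ -3.6 -15.   -0.4] t 12.12 w 0.028
```

The force reached 15 N with almost no further motion, so the board is on the left fence. I'll go back round to the near side and repeat the +x push, this time at the board's centre.

move_arm --commands '[[[0, 0.15, 0, 0, 0, 0], [0, 0.5, 0, 0, 0, 0], [0, 1.2, -0.2, 0, 0, 0], [-0.5, 1.6, -0.2, 0, 0, 0], [-1.7, 1.6, -0.2, 0, 0, 0], [-2.7, 1.5, -0.2, 0, 0, 0], [-2.9, 0.8, -0.2, 0, 0, 0], [-2.9, -0.5, -0.2, 0, 0, 0], [-2.9, -1.7, -0.2, 0, 0, 0], [-2.9, -2.5, -0.1, 0, 0, 0], [-2.9, -2.7, 0.02, 0, 0, 0], [-2.9, -2.7, 0.02, 0, 0, 0]]]'

```text
time: 13.62
position: [0.5411, 0.0934, 0.2736]
tool_rot: [0.999, -0.051, -0.0, -0.0]
ft_force: [-0.4, -0.0, -1.3]
grip_width: 0.0277
grip_force: 39.9
```

Run:
```python
from rig import *
from h import *
o=get_obs()
go(o,j2w(-45,55),274,JY)
c=camera("scene")
P=fit(c,.027,.037,(.585,.75),(-.03,.16));r=show("board",P);print(w2j(r[0]))
```

```text
[ 0.593  0.082 -0.01 ] [-0.     0.001  0.001] now [541.1  93.4 273.6] jig [-68.7  58.3] F [-0.4 -0.  -1.3] t 13.62 w 0.0277
board 1660 c [646.2  78.9] size [154.1 120.1] ang 84.76 z 33.3
[37.35727345 54.52805829]
```

move_arm --commands '[[[0.2, 0.08, 0, 0, 0, 0], [0.38, 0.08, 0, 0, 0, 0], [0.48, 0.08, 0, 0, 0, 0], [0.54, 0.08, 0, 0, 0, 0], [0.58, 0.08, 0, 0, 0, 0], [0.62, 0.08, 0, 0, 0, 0], [0.65, 0.08, 0, 0, 0, 0], [0.65, 0.08, 0, 0, 0, 0]]]'

```text
time: 14.68
position: [0.5653, 0.0876, 0.2736]
tool_rot: [0.999, -0.051, -0.002, 0.0]
ft_force: [-6.2, 0.1, 1.1]
grip_width: 0.0279
grip_force: 39.8
```

move_arm --commands '[[[0.04, 0, 0, 0, 0, 0], [0.08, 0, 0, 0, 0, 0], [0.08, 0, 0, 0, 0, 0]]]'

```text
time: 15.05
position: [0.5669, 0.0875, 0.2733]
tool_rot: [0.999, -0.051, -0.005, -0.0]
ft_force: [-8.7, -0.3, 4.5]
grip_width: 0.0276
grip_force: 39.8
```

move_arm --commands '[[[0.04, 0, 0, 0, 0, 0], [0.08, 0, 0, 0, 0, 0], [0.08, 0, 0, 0, 0, 0]]]'

```text
time: 15.42
position: [0.5688, 0.0874, 0.2731]
tool_rot: [0.999, -0.051, -0.008, -0.0]
ft_force: [-11.2, 0.3, 6.6]
grip_width: 0.0278
grip_force: 39.9
```

Run:
```python
from rig import *
from h import *
go(get_obs(),j2w(-45,55),274,JY)
```

```text
[-0.113  0.002 -0.02 ] [0.    0.015 0.   ] now [568.8  87.4 273.1] jig [-40.5  55.1] F [-11.2   0.3   6.6] t 15.43 w 0.0278
```

move_arm --commands '[[[-0.2, 0, 0, 0, 0, 0], [-0.6, 0, 0, 0, 0, 0], [-1.2, 0.1, -1.0, 0, 0, 0], [-1.8, 0.1, -2.4, 0, 0, 0], [-1.8, 0.1, -2.8, 0, 0, 0], [-1.8, 0.1, -2.8, 0, 0, 0]]]'

```text
time: 16.18
position: [0.5023, 0.09, 0.3882]
tool_rot: [0.999, -0.051, 0.005, -0.0]
ft_force: [-0.0, -0.6, -1.7]
grip_width: 0.0279
grip_force: 40.0
```

Run:
```python
from rig import *
from h import *
go(get_obs(),(507,-325),310,.01)
w=camera("wrist");c=camera("scene");s=camera("side")
P=fit(c,.027,.037,(.585,.75),(-.03,.16));r=show("board",P);print(w2j(r[0]))
pickle.dump((w,c,s),open("c1.pkl","wb"))
a=cv2.resize(c["pixels"][210:320,320:450],(520,440),interpolation=cv2.INTER_CUBIC)
b=cv2.resize(s["pixels"][185:275,295:415],(587,440),interpolation=cv2.INTER_CUBIC)
v=np.hstack([a,b]);v=cv2.resize(v,None,fx=.72,fy=.72);
cv2.imwrite("pics/e.png",v);
print(w["camera_matrix"])
cv2.imwrite("pics/w.png",w["pixels"])
```

```text
[ 1.155 10.311  1.96 ] [ 0.    -0.009 -0.112] now [502.3  90.  388.2] jig [-106.9   50.9] F [-0.  -0.6 -1.7] t 16.18 w 0.0279
board 1663 c [647.4  78.7] size [153.7 119.1] ang 84.45 z 33.1
[38.55417542 54.44646556]
[[371.64829954   0.         317.50433368]
 [  0.         371.64829954 243.53257257]
 [  0.           0.           1.        ]]
```

View pics/e.png

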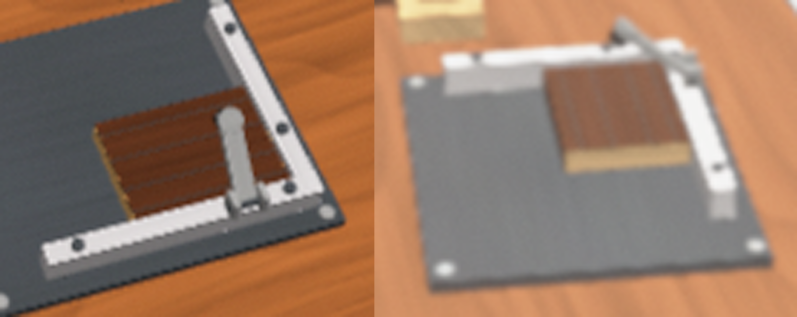

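Both views show the board in the corner with no visible gap. I'll check the edge slopes numerically against the fences.

Run:
```python
from h import *
w,c,s=pickle.load(open("c1.pkl","rb"))
from scipy.stats import theilslopes
def edge(J,a,lo,hi,step=4,side="min"):
    xs=[];ys=[]
    for t in np.arange(lo,hi,step):
        m=(J[:,a]>=t)&(J[:,a]<t+step)
        if m.sum()>3: xs.append(t+step/2);ys.append(getattr(np,side)(J[m,1-a]))
    sl=theilslopes(ys,xs); return round(sl[0],4),round(np.median(ys),1),len(ys)
def J(P): return np.array([w2j(p) for p in P[:,:2]*1000])
for n,k in (("scene",c),("side",s)):
    B=J(fit(k,.028,.037,(.585,.75),(-.03,.16)));
    print(n,"board near x(y)",edge(B,1,-12,110),"right y(x)",edge(B,0,0,90))
    Pl=J(fit(k,.008,.2,(.4,.8),(-.2,.25)))
    print("  plate far x(y)",edge(Pl,1,-160,160,8,"max"),"right y(x)",edge(Pl,0,-130,130,8))
    F=J(fit(k,.038,.046,(.45,.8),(-.15,.22)))
    F1=F[(F[:,0]>90)&(F[:,1]<60)];print("  far fence top: inner x(y)",edge(F1,1,-105,55,8),"outer",edge(F1,1,-105,55,8,"max"))
    F2=F[(F[:,1]>122)&(F[:,0]<90)]
    if len(F2)>30: print("  left fence inner y(x)",edge(F2,0,-95,85,8),"outer",edge(F2,0,-95,85,8,"max"))
```

```text
scene board near x(y) (np.float64(-0.0047), np.float64(-9.5), 31) right y(x) (np.float64(-0.0006), np.float64(-21.6), 23)
  plate far x(y) (np.float64(-0.0009), np.float64(140.2), 40) right y(x) (np.float64(-0.0025), np.float64(-170.5), 33)
  far fence top: inner x(y) (np.float64(nan), np.float64(nan), 0) outer (np.float64(nan), np.float64(nan), 0)
  left fence inner y(x) (np.float64(-0.0077), np.float64(128.7), 23) outer (np.float64(0.0017), np.float64(148.1), 23)
side board near x(y) (np.float64(0.0202), np.float64(-10.0), 31) right y(x) (np.float64(0.0033), np.float64(-24.5), 23)
  plate far x(y) (np.float64(-0.0107), np.float64(135.4), 40) right y(x) (np.float64(-0.0045), np.float64(-176.5), 33)
  far fence top: inner x(y) (np.float64(-0.0023), np.float64(97.2), 20) outer (np.float64(-0.0055), np.float64(116.0), 20)<stdin>:9: SmallSampleWarning: One or more sample arguments is too small; all returned values will be NaN. See documentation for sample size requirements.
  return _methods._mean(a, axis=axis, dtype=dtype,
  ret = ret.dtype.type(ret / rcount)
```

The board's edges agree with the jig within the noise: near edge −9.5 (ideal −10), right edge −21.6 (ideal −20, with about −1 of bias). I'll give it one more confirming +y nudge on the way back.

move_arm --commands '[[[0.4, 0.6, 0, 0, 0, 0], [1.2, 1.6, 0, 0, 0, 0], [2.2, 2.7, 0, 0, 0, 0], [3.1, 3.6, 0.2, 0, 0, 0], [3.7, 4.0, 1.0, 0, 0, 0], [3.85, 4.0, 2.0, 0, 0, 0], [3.85, 4.0, 2.7, 0, 0, 0], [3.85, 4.0, 2.85, 0, 0, 0], [3.85, 3.7, 2.85, 0, 0, 0], [3.85, 3.3, 2.85, 0, 0, 0], [3.85, 2.9, 2.85, 0, 0, 0], [3.85, 2.75, 2.85, 0, 0, 0]]]'

```text
time: 17.82
position: [0.643, -0.0332, 0.2717]
tool_rot: [0.999, -0.05, -0.0, -0.0]
ft_force: [-0.5, -0.2, -2.3]
grip_width: 0.0277
grip_force: 40.0
```

Run:
```python
from rig import *
from h import *
go(get_obs(),j2w(47,-55),274,JY)
```

```text
[ 0.037 -0.058 -0.058] [-0.     0.001  0.002] now [643.  -33.2 271.7] jig [ 45.5 -57.3] F [-0.5 -0.2 -2.3] t 17.82 w 0.0277
```

move_arm --commands '[[[0, -0.02, -0.05, 0, 0, 0], [0, -0.05, -0.05, 0, 0, 0], [0, -0.08, -0.05, 0, 0, 0], [0, -0.11, -0.05, 0, 0, 0], [0, -0.14, -0.05, 0, 0, 0], [0, -0.14, -0.05, 0, 0, 0]]]'

```text
time: 18.58
position: [0.6436, -0.0314, 0.2744]
tool_rot: [0.999, -0.051, 0.0, 0.002]
ft_force: [-1.7, -6.7, -0.5]
grip_width: 0.0279
grip_force: 40.0
```

move_arm --commands '[[[0, -0.04, 0, 0, 0, 0], [0, -0.08, 0, 0, 0, 0], [0, -0.08, 0, 0, 0, 0]]]'

```text
time: 18.95
position: [0.6438, -0.0301, 0.2746]
tool_rot: [0.999, -0.05, -0.0, 0.005]
ft_force: [-2.6, -12.7, 1.2]
grip_width: 0.0278
grip_force: 40.0
```

Run:
```python
from rig import *
from h import *
o=get_obs()
go(o,j2w(47,-55),274,JY)
go(o,(507,-325),310,.01);go(o,(507,-325),259,.01)
```

```text
[0.024 0.02  0.014] [ 0.009 -0.     0.002] now [643.8 -30.1 274.6] jig [ 46.  -54.2] F [ -2.6 -12.7   1.2] t 18.95 w 0.0278
[-2.664  7.686 -0.817] [ 0.009  0.    -0.11 ] now [643.8 -30.1 274.6] jig [ 46.  -54.2] F [ -2.6 -12.7   1.2] t 18.95 w 0.0278
[-2.665  7.674  0.458] [ 0.009  0.    -0.11 ] now [643.8 -30.1 274.6] jig [ 46.  -54.2] F [ -2.6 -12.7   1.2] t 18.95 w 0.0278
```

Firm contact straight away, so the board is seated. I'll return the block to its place on the bench.

move_arm --commands '[[[0, 0.15, 0, 0, 0, 0], [0, 0.6, -0.3, 0, 0, 0], [-0.3, 1.5, -0.9, 0, 0, -0.02], [-0.8, 2.8, -0.9, 0, 0, -0.05], [-1.3, 4.1, -0.9, 0, 0, -0.08], [-1.8, 5.4, -0.9, 0, 0, -0.11], [-2.3, 6.6, -0.9, 0, 0, -0.11], [-2.6, 7.4, -0.8, 0, 0, -0.11], [-2.66, 7.68, -0.5, 0, 0, -0.11], [-2.66, 7.68, 0, 0, 0, -0.11], [-2.66, 7.68, 0.3, 0, 0, -0.11], [-2.66, 7.68, 0.3, 0, 0, -0.11]]]'

```text
time: 20.45
position: [0.5067, -0.3201, 0.2608]
tool_rot: [1.0, 0.004, -0.001, -0.001]
ft_force: [-0.5, 0.5, -2.5]
grip_width: 0.0276
grip_force: 40.0
```

Run:
```python
from rig import *
from h import *
o=get_obs()
go(o,(507,-325),258.5,.01)
```

```text
[0.006 0.123 0.058] [-0.002  0.002 -0.001] now [ 506.7 -320.1  260.8] jig [ -60.8 -356.6] F [-0.5  0.5 -2.5] t 20.45 w 0.0276
```

move_arm --commands '[[[0, 0, 0.03, 0, 0, 0], [0, 0, 0.055, 0, 0, 0], [0, 0, 0.06, 0, 0, 0], [0, 0, 0.06, 0, 0, 0]]]'

```text
time: 20.95
position: [0.5067, -0.321, 0.2598]
tool_rot: [1.0, 0.004, 0.0, 0.0]
ft_force: [-0.3, -0.1, -1.4]
grip_width: 0.0274
grip_force: 40.0
```

move_arm --commands '[[[0, 0, 0, 0, 0, 0], [0, 0, 0, 0, 0, 0], [0, 0, 0, 0, 0, 0], [0, 0, 0, 0, 0, 0], [0, 0, 0, 0, 0, 0], [0, 0, 0, 0, 0, 0]]]' --claw -0.5

```text
time: 21.7
position: [0.5067, -0.321, 0.2595]
tool_rot: [1.0, 0.004, -0.0, -0.0]
ft_force: [0.3, -0.6, -0.1]
grip_width: 0.0646
grip_force: 0.0
```

move_arm --commands '[[[0, 0, -0.4, 0, 0, 0], [0, 0, -1.2, 0, 0, 0], [0, 0, -2.2, 0, 0, 0], [0, 0, -2.6, 0, 0, 0], [0, 0, -2.6, 0, 0, 0]]]'

```text
time: 22.32
position: [0.5068, -0.3211, 0.365]
tool_rot: [1.0, 0.004, 0.001, 0.001]
ft_force: [-0.2, -0.2, -0.1]
grip_width: 0.0654
grip_force: 0.0
```

Run:
```python
from rig import *
from h import *
o=get_obs()
go(o,j2w(46,75),340,JY); go(o,j2w(46,75),300,JY)
c=camera("scene");W=pts(c)
show("foot",fit(c,.018,.032,(.43,.58),(-.43,-.25)))
P=fit(c,.05,.2,(.6,.74),(.05,.14));J=np.array([[*w2j(p[:2]*1000),p[2]*1000] for p in P])
J=J[np.argsort(-J[:,2])];print(np.round(J[:60:6],1),np.round(J[J[:,2]>85].mean(0),1))
```

```text
[  3.833 -10.46    0.612] [ 0.002 -0.002  0.11 ] now [ 506.8 -321.1  365. ] jig [ -60.6 -357.7] F [-0.2 -0.2 -0.1] t 22.32 w 0.0654
[  3.831 -10.462   1.612] [ 0.002 -0.002  0.11 ] now [ 506.8 -321.1  365. ] jig [ -60.6 -357.7] F [-0.2 -0.2 -0.1] t 22.32 w 0.0654
foot 463 c [ 506.  -320.2] size [74.9 70. ] ang 0.56 z 24.9
[[ 55.4  76.7 109.1]
 [ 61.2  75.  104.6]
 [ 62.2  83.1 102.7]
 [ 57.   77.3 102.2]
 [ 64.1  71.7 101.3]
 [ 59.   65.8 100.9]
 [ 64.6  66.3  99.8]
 [ 64.   77.6  98.7]
 [ 66.6  76.6  98.2]
 [ 63.9  72.7  96. ]] [62.  72.9 96.1]
```

The block is standing at (506,−320), upright. I'll close the fingers and move above the hold-down's disc.

move_arm --commands '[[[0.1, -0.5, 0, 0, 0, 0], [0.5, -1.5, 0, 0, 0, 0.02], [0.9, -2.8, 0, 0, 0, 0.04], [1.4, -4.1, 0, 0, 0, 0.06], [1.9, -5.4, 0, 0, 0, 0.08], [2.5, -6.7, 0, 0, 0, 0.1], [3.0, -8.0, 0, 0, 0, 0.11], [3.5, -9.2, 0, 0, 0, 0.11], [3.75, -10.1, 0, 0, 0, 0.11], [3.85, -10.46, 0.2, 0, 0, 0.11], [3.85, -10.46, 0.6, 0, 0, 0.11], [3.85, -10.46, 0.6, 0, 0, 0.11]]]' --claw 1 --squeeze 10

```text
time: 23.88
position: [0.6561, 0.0974, 0.3366]
tool_rot: [0.999, -0.052, -0.003, 0.0]
ft_force: [-0.1, -1.0, 0.7]
grip_width: 0.0005
grip_force: 0.0
```

Run:
```python
from rig import *
from h import *
o=get_obs()
go(o,j2w(47,75),290,JY); go(o,j2w(44,75),238,JY)
```

```text
[ 0.049 -0.029  1.163] [ 0.001  0.006 -0.001] now [656.1  97.4 336.6] jig [45.3 73.9] F [-0.1 -1.   0.7] t 23.88 w 0.0005
[-0.018 -0.031  2.464] [ 0.001  0.006 -0.001] now [656.1  97.4 336.6] jig [45.3 73.9] F [-0.1 -1.   0.7] t 23.88 w 0.0005
```

move_arm --commands '[[[0.05, -0.03, 0.5, 0, 0, 0], [0.05, -0.03, 0.9, 0, 0, 0], [0.05, -0.03, 1.15, 0, 0, 0], [0.05, -0.03, 1.35, 0, 0, 0], [0.05, -0.03, 1.5, 0, 0, 0], [0.05, -0.03, 1.65, 0, 0, 0], [0.03, -0.03, 1.8, 0, 0, 0], [0.02, -0.03, 1.95, 0, 0, 0], [0, -0.03, 2.1, 0, 0, 0], [0, -0.03, 2.2, 0, 0, 0], [0, -0.03, 2.3, 0, 0, 0], [0, -0.03, 2.35, 0, 0, 0]]]'

```text
time: 25.38
position: [0.6575, 0.0998, 0.2453]
tool_rot: [0.999, -0.051, -0.0, 0.0]
ft_force: [-0.9, 1.0, 0.5]
grip_width: 0.0003
grip_force: 0.3
```

Run:
```python
from rig import *
from h import *
o=get_obs()
go(o,j2w(44,75),237,JY)
```

```text
[-0.061  0.035  0.206] [ 0.  0. -0.] now [657.5  99.8 245.3] jig [46.5 76.4] F [-0.9  1.   0.5] t 25.38 w 0.0003
```

move_arm --commands '[[[0, 0, 0.06, 0, 0, 0], [0, 0, 0.12, 0, 0, 0], [0, 0, 0.18, 0, 0, 0], [0, 0, 0.22, 0, 0, 0], [0, 0, 0.22, 0, 0, 0]]]'

```text
time: 26.0
position: [0.6575, 0.0997, 0.2377]
tool_rot: [0.999, -0.051, 0.0, 0.0]
ft_force: [-2.3, -0.1, 5.3]
grip_width: 0.0006
grip_force: 2.6
```

move_arm --commands '[[[0, 0, 0.02, 0, 0, 0], [0, 0, 0.04, 0, 0, 0], [0, 0, 0.04, 0, 0, 0]]]'

```text
time: 26.38
position: [0.6575, 0.0998, 0.2376]
tool_rot: [0.999, -0.051, 0.0, 0.0]
ft_force: [-4.4, -0.8, 10.9]
grip_width: 0.0002
grip_force: 6.1
```

The pad is down: the motion stops at 237.6 mm and the force climbs to 11 N. I'll retract and look.

move_arm --commands '[[[0, 0, -0.2, 0, 0, 0], [0, 0, -0.8, 0, 0, 0], [0, 0, -2, 0, 0, 0], [0, 0, -3.2, 0, 0, 0], [-1, 0, -4, 0, 0, 0], [-2.2, 0.5, -4.2, 0, 0, 0], [-3.2, 1, -4.2, 0, 0, 0], [-3.2, 1, -4.2, 0, 0, 0]]]'

```text
time: 27.38
position: [0.523, 0.0727, 0.4032]
tool_rot: [0.999, -0.052, -0.002, 0.0]
ft_force: [1.9, -0.5, 0.8]
grip_width: 0.0003
grip_force: 0.0
```

Run:
```python
from rig import *
from h import *
from scipy.stats import theilslopes
o=get_obs();go(o,j2w(44,75),300,JY)
c=camera("scene");s=camera("side")
show("foot",fit(c,.018,.032,(.43,.58),(-.43,-.25)))
def edge(J,a,lo,hi,step=4):
    xs=[];ys=[]
    for t in np.arange(lo,hi,step):
        m=(J[:,a]>=t)&(J[:,a]<t+step)
        if m.sum()>3: xs.append(t);ys.append(J[m,1-a].min())
    return round(theilslopes(ys,xs)[0],4),round(np.median(ys),1)
P=fit(c,.028,.037,(.585,.75),(-.03,.16));B=np.array([w2j(p) for p in P[:,:2]*1000])
print("near",edge(B,1,-12,110),"right",edge(B,0,0,90))
W=pts(c);q=W[(W[...,2]>.047)&(W[...,0]>.62)&(W[...,0]<.73)&(W[...,1]>.05)&(W[...,1]<.13)]
Jq=np.array([[*w2j(p[:2]*1000),p[2]*1000] for p in q]);d=Jq[Jq[:,0]<52];print("disc",len(d),np.round(np.median(d,0),1))
a=cv2.resize(c["pixels"][210:320,320:450],(520,440),interpolation=cv2.INTER_CUBIC)
b=cv2.resize(s["pixels"][185:355,260:430],(440,440),interpolation=cv2.INTER_CUBIC)
cv2.imwrite("pics/f.png",cv2.resize(np.hstack([a,b]),None,fx=.8,fy=.8))
```

```text
[ 3.222 -0.986  2.568] [ 0.     0.003 -0.001] now [523.   72.7 403.2] jig [-84.6  35.7] F [ 1.9 -0.5  0.8] t 27.38 w 0.0003
foot 457 c [ 507. -320.] size [73.1 70. ] ang 0.34 z 25.3
near (np.float64(0.0077), np.float64(-10.0)) right (np.float64(0.005), np.float64(-21.1))
disc 65 [41.2 73.6 54.2]
```

View pics/f.png

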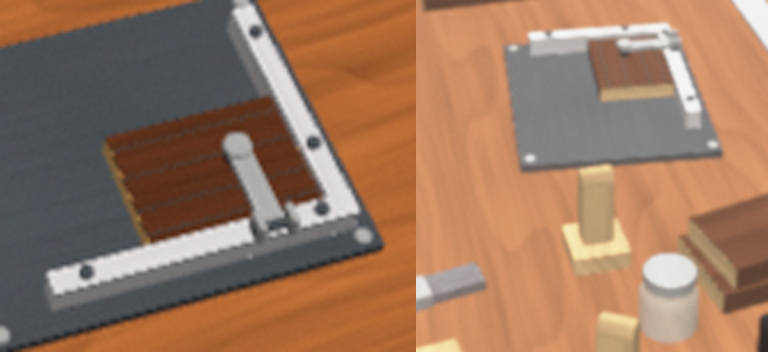

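The board is flush in the corner, and the disc top is at 54 mm with its pad on the board. The block stands upright on the bench, so I'm handing in.

```bash
python3 -c "
from rig import *
print(hand_in())"
```

```text
the job is handed in; nothing more can be done
None
```

I handed in at about 27 s of the 72 s limit: the board is against both fences to within about 1 mm by camera, the hold-down pad rests on it, the push block stands upright on the bench at its starting spot (within 5 mm), and I moved nothing else.

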